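# Load the amplifier module onto the test fixture's part-present pin

### The arm

A 7-joint arm with a two-finger parallel gripper is mounted at the origin on the work surface. World frame = base frame: x ahead of the robot, y to its left, z up, the work surface at z = 0. Lengths are in m, angles in rad, forces in N, time in s.
With the tool pointing down it reaches from about 0.35 to 0.9 m from the base axis. Payload 19.9 kg.
Tool frame: the origin (TCP) lies midway between the tips of the shut fingers; the grasp point (between the pads) lies 19 mm behind it; y points along the fingers, z is the direction in which the jaws open and shut, and the axes are right-handed (so a half turn about y gives the same grasp; the last joint's range is limited). The gripper opens to 85 mm and grips with 20 to 120 N. Pads are 22 mm wide; open, the fingers measure 114 mm over their backs; the gripper's body (76 mm by 85 mm) begins 54 mm behind the grasp point. The pads swing forward as they close: fully open they stand 13 mm farther back than shut.
Start: joints at [1.185, 0.417, -0.01, 1.614, 0.005, 1.111, -0.053], TCP at [0.211, -0.588, 0.231] pointing down, gripper open.
Joint ranges: [-2.81, 2.81], [-0.39, 2.02], [-1.27, 1.25], [0.06, 2.57], [-1.19, 4.33], [0.19, 2], [-2.82, 2.82]. Speed limits (rad/s): [1.89, 1.89, 2.39, 2.39, 3.01, 3.01, 3.01].

### API

Orientations are given as a rotation vector (axis times angle).
In Python, from plant import ctrl gives the robot as it stands.
- The arm moves only by the tool servo_tool, never from a script. Its argument "moves" is a list of rows, each a list of 7 numbers: the opening, from 0 (shut) to 1 (fully open), then the shift along the tool's x, y, z in cm, then the turn, a rotation vector about the tool's x, y, z in rad. A call has 1 to 10 rows; each row shifts and turns the pose as measured when the row begins, along the tool's axes as they then stand; what a row does not reach is not made up. A row lasts 1/10 s, in which the tool goes at most 50 mm and 8.59 degrees, less where a joint would pass 70% of its speed; a pose out of reach is approached as far as the arm can. A call is refused whole if a number of a shift passes 5 or a number of a turn 0.15, either way. A call with a gripper value outside its range is refused whole. The fingers move at their own pace and stop on an object; "force" is the grip in N (left out, the last holds). Time passes only in rows, so rows that do not move let the fingers close. It gives the time, the measured TCP pose, the force and the opening at its end, in the units of the state.
- ctrl.get_state(): the state, without advancing time (a new reading comes with each control period).
- ctrl.read_camera(name): name is "scene" or "top"; returns the picture (480x640x3 uint8, red, green, blue); there is no depth.
- ctrl.camera_model(name): a dict with "K" (3x3 intrinsics, pixels), "world_from_camera" (4x4, takes a point from camera to world coordinates). Camera axes: x right, y down, z forward; pixel columns grow to the right and rows downward; lengths in m; the calibration is good to about 2 mm. A picture is of the moment at which its call begins. camera_model takes no time and is no camera call.
- ctrl.finish_job(): hands the job in, once; it reports no verdict.
The state is a dict: "clock": time; "q": joint angles; "qd": joint speeds; "joint_efforts": joint torques, N m; "ee_pos": TCP position; "orientation": TCP orientation; "force": force on the tool from outside, world axes, zero at the start; "torque": the same for the moment, N m; "width": finger opening in m.
Only numpy, scipy, OpenCV 4.12 (cv2) and the standard library are available. Lean on these libraries where they do the work, as an engineer would, in place of code of your own. Each camera call takes 0.05 s, during which the arm holds its last target. There are 200 camera calls.

### The job

Slide the finned amplifier module along the plate of the test fixture and into its nest, keeping it flat on the plate all the way, until it is fully home against the end stop and sits on the small sprung part-present pin, holding it down. Then swing the keeper bar fully across behind the module, let go, and leave the things around the fixture where they are.

Things in the scene. Friction and masses are not known exactly. Their poses are not given: they have to be found in the camera images.
- fixture: Test fixture fixed to the bench: aluminium plate 320 x 200 mm, 12 mm thick. Origin at the centre of its underside; its x axis runs along the lane from the bare loading end (-x) to the end stop (+x), z up. Offsets are in this frame. End stop: face at x = +125 mm, 32 mm high over the plate. The plate is bare from x = -160 to +20 mm.
- lane_mouth (a point): Centre of the lane's mouth, on the plate's top, x = +20 mm in the fixture's frame. Here flared lead-ins stand 75 mm to either side and narrow the lane to two straight rails, inner faces at y = +-52.5 mm, which run from x = +55 to the end stop. Rails and lead-ins are 18 mm high over the plate.
- nest_home (a point): Point of the fixture where the module's centre is when it is fully home: x = +83, y = 0, z = +32 mm in the fixture's frame. Its axes are the fixture's.
- module_center (a point): Centre, half-way up, of the amplifier module: loose bare aluminium box with fins on top, 84 long (its x), 100 wide (y), 40 mm high, about 0.6 kg, lower edges bevelled 6 mm. Starts flat on the bare end of the plate, askew up to 0.2 rad and 14 mm off centre, x towards the end stop. It is pushed on its flat rear (-x) face, 6 to 32 mm above the plate. In the lane it has 2.5 mm of play each side.
- sense_pin (a joint): Travel of the part-present pin, m: 0 up, 0.004 pressed level with the plate. A brass dome standing 4 mm out of the plate on the lane's centre line at x = +107 mm in the fixture's frame, on a light spring (0.6 to 1.2 N). The module rides over it when pushed and its weight keeps it down.
- keeper (a joint): Angle of the keeper bar, rad, about an upright hinge: 0 fully open (bar points 30 degrees outward of the fixture's -x direction, on its -y side), growing clockwise seen from above to 2.094 at its stop, where the bar lies square across the lane behind the module, 2.5 mm clear. Starts between 0 and 0.35; light friction (0.5 N at the peg); stays where it is left.
- keeper_hinge (a point): Point on the keeper's upright hinge axis, 66 mm over the bench, at x = +31.5, y = -85 mm in the fixture's frame. The steel bar is 98 mm long, 14 mm wide, and lies 36 to 48 mm over the bench, over the lead-ins.
- keeper_grip (a point): Black upright round peg, 12 mm in diameter, on the bar 90 mm from the hinge; it stands from 48 to 85 mm over the bench and this point is on its axis, 66 mm over the bench. Push or pinch it to swing the bar.
- screwdriver: Bystander: screwdriver lying on the bench at the left, handle towards the robot. Origin under its middle.
- tray: Bystander: open grey plastic tray, 100 x 80 x 35 mm, at the left. Origin under its centre.
- pod: Bystander: grey waisted plastic radiator pod, 68 mm in diameter, 130 mm high, standing at the right. Origin under its centre.
There are look-alikes about, which are no part of the job. What is shaped like the part that bears module_center but purple is not meant.

How it is judged:
At the end, for the whole second after the job is handed in: The module is in the nest within 3 mm of the end stop, square to the lane (0.07 rad), its centre within 5 mm of its home point, the part-present pin is held down (more than 3 of its 4 mm), and the keeper bar lies across behind the module, at least 1.98 of 2.094 rad, and is still (x of module_center in the frame of fixture above 0.08 m and distance between module_center and nest_home below 0.005 m and angle between the x axis of module_center and the x axis of fixture, either way round below 0.07 rad and value of joint sense_pin above 0.003 m and value of joint keeper above 1.98 rad and velocity of joint keeper below 0.05 rad/s); the robot touches nothing.
It fails at once if the module is lifted off the plate (more than 15 mm) or tipped (more than 0.25 rad) (z of module_center in the frame of fixture above 0.047 m or angle between module_center's own z axis and vertical above 0.25 rad).
It fails at once if a bystander is shifted by more than 20 mm (distance of any of screwdriver, tray, pod from where it was at the start of the episode above 0.02 m).
It also fails if it takes over 58 s, if anything falls off the work surface, if the arm or the gripper's body presses on something with over 40 N, if the wrist force passes 120 N, or if a joint passes its speed limit or range.

## Working session

There is one attempt and no reset: what is moved stays moved. The work goes in short steps, Python scripts to look and compute and a tool call to move; the robot and the scene stay as the last step left them, time stands still between calls to the robot, and variables do not carry over. Pictures are saved under pics/ and viewed, about 8 in all and at most 12, crops included, and the job is handed in when it is done.

Besides the shell and the picture viewer there is one more tool, called as name(argument=value, ...) on one line, values as JSON. servo_tool: Moves the arm, as the interface text tells. Its arguments: {"type":"object","properties":{"moves":{"type":"array","items":{"type":"array","items":{"type":"number"}}},"force":{"type":"number"}},"required":["moves"]}

```bash
mkdir -p pics; python3 - <<'E'
from plant import ctrl
import cv2,numpy as np
np.set_printoptions(precision=4,suppress=True)
for n in("scene","top"):
    cv2.imwrite(f"pics/{n}0.png",ctrl.read_camera(n)[:,:,::-1]); m=ctrl.camera_model(n); print(n,m)
s=ctrl.get_state();print(s)
E
```

```text
scene {'K': array([[557.0965,   0.    , 326.2913],
       [  0.    , 557.0965, 222.6248],
       [  0.    ,   0.    ,   1.    ]]), 'world_from_camera': array([[-0.5258,  0.723 , -0.4481,  1.2095],
       [ 0.8506,  0.4482, -0.2749,  0.3799],
       [ 0.0021, -0.5257, -0.8506,  1.3021],
       [ 0.    ,  0.    ,  0.    ,  1.    ]])}
top {'K': array([[452.756 ,   0.    , 319.4155],
       [  0.    , 452.756 , 230.0436],
       [  0.    ,   0.    ,   1.    ]]), 'world_from_camera': array([[-0.0081, -0.9805,  0.1965,  0.3714],
       [-0.9999,  0.0062, -0.0101,  0.0041],
       [ 0.0087, -0.1965, -0.9805,  1.1433],
       [ 0.    ,  0.    ,  0.    ,  1.    ]])}
{'clock': 0.1, 'q': array([ 1.1855,  0.4179, -0.0103,  1.6141,  0.0047,  1.1107, -0.053 ]), 'qd': array([-0.0012, -0.0011, -0.0006, -0.0013,  0.0017, -0.0002,  0.    ]), 'joint_efforts': array([  0.0007, -86.5827,   0.6799, -43.5644,   0.0192,   0.0049,
        -0.0001]), 'ee_pos': array([ 0.2106, -0.5881,  0.2307]), 'orientation': array([-0.3536,  2.0359, -2.0337]), 'force': array([ 0.0204,  0.0774, -0.4912]), 'torque': array([ 0.0184, -0.0229,  0.0032]), 'width': 0.08538798676212195}
```

View pics/scene0.png

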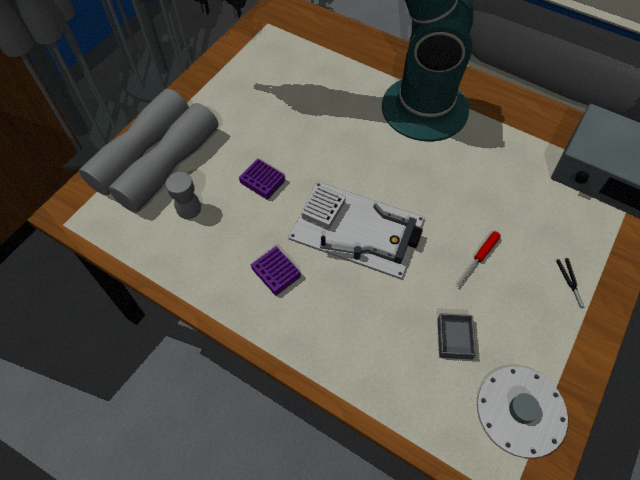

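View pics/top0.png

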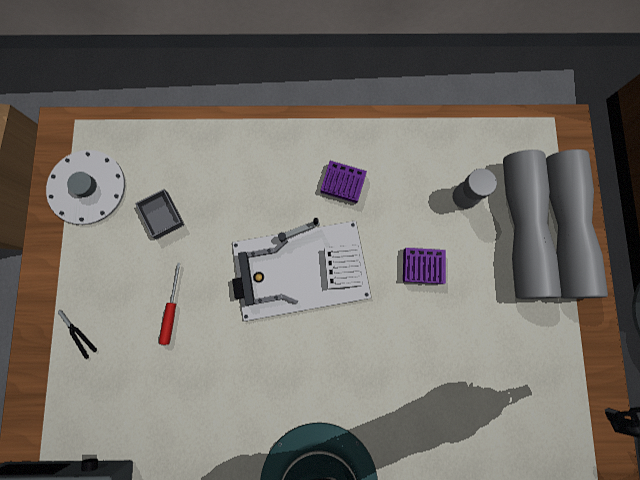

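The scene shows a silver finned module on the plate at scene (323,205) and top (344,268). There are two purple look-alikes, at top (343,182) and (425,267). The silver one on the plate is the one meant. The lane runs towards image left in the top view (world +y), and the keeper is on the far side with its peg at top (316,222). I'll enlarge the top view to confirm and measure.

```bash
python3 - <<'E'
import cv2
a=cv2.imread("pics/top0.png")[208:328,222:382]
cv2.imwrite("pics/c1.png",cv2.resize(a,(800,600),interpolation=cv2.INTER_CUBIC))
E
```

```text
(no output)
```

View pics/c1.png

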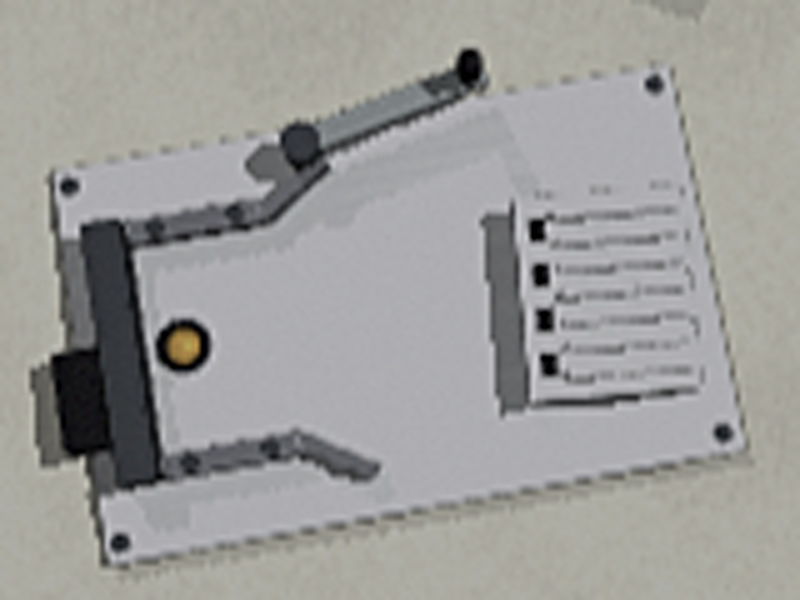

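The crop shows the silver module, top face corners about (513,197), (530,403), (703,383), (686,186). Plate corners are (52,172), (665,68), (745,450), (105,565), the pin is at (184,345), the keeper hinge at (300,142) and the peg top at (469,64).

```bash
cat > h.py <<'E'
from plant import ctrl
import cv2,numpy as np
from scipy.optimize import least_squares
np.set_printoptions(precision=4,suppress=True)
def ray(cam,uv,z):
    m=ctrl.camera_model(cam);T=m["world_from_camera"]
    d=T[:3,:3]@np.linalg.solve(m["K"],[uv[0],uv[1],1.]);o=T[:3,3]
    return o+d*(z-o[2])/d[2]
def fit(loc,W):
    f=lambda p:(np.array([[np.cos(p[2]),-np.sin(p[2])],[np.sin(p[2]),np.cos(p[2])]])@np.array(loc).T).T+p[:2]-W
    best=min((least_squares(lambda p:f(p).ravel(),[.5,0,t]) for t in(0,1.6,3.1,-1.6)),key=lambda r:r.cost)
    return best.x,f(best.x)*1000
def tofix(P,F):
    c,s=np.cos(F[2]),np.sin(F[2]);d=np.array(P)[...,:2]-F[:2]
    return d@np.array([[c,-s],[s,c]])
def toworld(L,F):
    c,s=np.cos(F[2]),np.sin(F[2]);return np.array(L)@np.array([[c,s],[-s,c]])+F[:2]
E
python3 - <<'E'
from h import *
px=lambda c:np.array(c)/5-.4+[222,208]
g=lambda cs,z:np.array([ray("top",px(c),z)[:2] for c in cs])
F,r=fit([[.16,-.1],[-.16,-.1],[-.16,.1],[.16,.1]],g([(52,172),(665,68),(745,450),(105,565)],.012));print("F",F,r)
M,r=fit([[.042,-.05],[.042,.05],[-.042,.05],[-.042,-.05]],g([(513,197),(530,403),(703,383),(686,186)],.052));print("M",M,r)
print("M in F",tofix(M[:2],F),M[2]-F[2])
print("pin",tofix(ray("top",px((184,345)),.014),F))
pk=ray("top",px((469,64)),.085);print("peg",pk,tofix(pk,F),"hinge",tofix(ray("top",px((300,142)),.06),F))
print("home",toworld([.083,0],F)); np.save("F.npy",F)
from scipy.spatial.transform import Rotation as R
print(R.from_rotvec(ctrl.get_state()["orientation"]).as_matrix())
E
```

```text
F [0.4973 0.0413 1.7382] [[ 0.6018  1.8332]
 [ 1.9463 -1.9268]
 [-1.2727 -0.1212]
 [-1.2754  0.2148]]
M [ 0.5013 -0.064   1.6433] [[ 0.2637 -0.0298]
 [ 0.5532 -0.1437]
 [-2.2918 -0.6582]
 [ 1.4749  0.8317]]
M in F [-0.1046  0.0137] -0.09485551056570785
pin [ 0.1054 -0.0007]
peg [0.6071 0.0026 0.085 ] [-0.0565 -0.1018] hinge [ 0.0303 -0.0832]
home [0.4835 0.1232]
[[-0.9415 -0.0004  0.3371]
 [-0.3371  0.001  -0.9415]
 [ 0.0001 -1.     -0.0011]]
```

```bash
cat >> h.py <<'E'
from scipy.spatial.transform import Rotation as R
F=np.load("F.npy")
def where():
    s=ctrl.get_state();A=R.from_rotvec(s["orientation"]).as_matrix()
    p=tofix(s["ee_pos"],F); yaw=np.arctan2(-A[1,0],-A[0,0])-F[2]  # push direction = -tool x
    print("t",round(s["clock"],2),"fix xy",p*1000,"z",s["ee_pos"][2]*1000,"yaw",(yaw+np.pi)%(2*np.pi)-np.pi,"f",s["force"],"w",s["width"],"tilt",A[2])
    return s,A
def to(x,y,z,yaw):
    s,A=where(); d=np.append(toworld([x,y],F),z)-s["ee_pos"]
    print("shift tool cm",A.T@d*100)
E
python3 - <<'E'
from h import *
m=np.array([-.1046,.0137]);h=np.array([np.cos(.095),-np.sin(.095)])
print(m-h*.073); to(*(m-h*.073),.15,-.095)
E
```

```text
[-0.1773  0.0206]
t 0.1 fix xy [-572.8964  387.634 ] z 230.73187947362428 yaw -1.3943491283812235 f [ 0.0204  0.0774 -0.4912] w 0.08538798676212195 tilt [ 0.0001 -1.     -0.0011]
shift tool cm [-43.0764   8.1044 -32.4973]
```

servo_tool(moves=[[0.6, 0, 0, 0, 0, -0.145, 0], [0.6, 0, 0, 0, 0, -0.145, 0], [0.6, 0, 0, 0, 0, -0.145, 0], [0.6, 0, 0, 0, 0, -0.145, 0], [0.6, 0, 0, 0, 0, -0.145, 0], [0.6, 0, 0, 0, 0, -0.145, 0], [0.6, 0, 0, 0, 0, -0.145, 0], [0.6, 0, 0, 0, 0, -0.145, 0], [0.6, 0, 0, 0, 0, -0.14, 0], [0.6, 0, 0, 0, 0, 0, 0]])

```text
clock: 1.1
ee_pos: [0.2099, -0.5862, 0.227]
orientation: [-1.259, 1.127, -1.115]
force: [-0.3, 0.7, 0.6]
width: 0.0513
```

```bash
python3 -c "
from h import *
to(-.1773,.0206,.15,0);print(ctrl.get_state()['q'])"
```

```text
t 1.1 fix xy [-570.8374  387.9803] z 226.97582577474967 yaw -0.04902569856116701 f [-0.3198  0.6702  0.5964] w 0.051270705116977656 tilt [-0.0079 -1.     -0.0021]
shift tool cm [-41.0445   7.9499  34.7822]
[ 1.3782  0.4349 -0.2683  1.6105  0.1238  1.1212  1.1973]
```

servo_tool(moves=[[0.6, -3.7, 0, 3.4, 0, 0, 0], [0.6, -3.7, 0, 3.4, 0, 0, 0], [0.6, -3.7, 0, 3.4, 0, 0, 0], [0.6, -3.7, 0, 3.4, 0, 0, 0], [0.6, -3.7, 0, 3.4, 0, 0, 0], [0.6, -3.7, 0, 3.4, 0, 0, 0], [0.6, -3.7, 0, 3.4, 0, 0, 0], [0.6, -3.7, 0, 3.4, 0, 0, 0], [0.6, -3.7, 0, 3.4, 0, 0, 0], [0.6, -3.7, 0, 3.4, 0, 0, 0]])

```text
clock: 2.1
ee_pos: [0.509, -0.1892, 0.2274]
orientation: [-1.232, 1.176, -1.162]
force: [1.2, -0.7, 0.3]
width: 0.0512
```

```bash
python3 -c "
from h import *
to(-.1773,.0206,.10,0);print(ctrl.get_state()['q'])"
```

```text
t 2.1 fix xy [-229.2266   26.8533] z 227.37485859420616 yaw -0.1131123226780506 f [ 1.2351 -0.6976  0.3053] w 0.05123580262298907 tilt [-0.0076 -1.     -0.0041]
shift tool cm [-5.1329 12.7767  0.0873]
[ 0.7184  0.3171 -0.5037  1.8047  0.1655  1.069   0.2093]
```

servo_tool(moves=[[0.6, -2.5, 0, 0, 0, -0.018, 0], [0.6, -2.5, 0, 0, 0, 0, 0], [0.6, 0, 4, 0, 0, 0, 0], [0.6, 0, 4, 0, 0, 0, 0], [0.6, 0, 4, 0, 0, 0, 0], [0.6, 0, 0, 0, 0, 0, 0]])

```text
clock: 2.7
ee_pos: [0.5098, -0.1278, 0.1053]
orientation: [-1.228, 1.174, -1.162]
force: [0.2, -0.5, 1.3]
width: 0.0512
```

```bash
python3 - <<'E'
from h import *
to(-.1773,.0206,.024,0)
a=ctrl.read_camera("scene")[160:300,260:440,::-1]
cv2.imwrite("pics/s1.png",cv2.resize(a,None,fx=4.2,fy=4.2,interpolation=cv2.INTER_CUBIC))
E
```

```text
t 2.7 fix xy [-168.8104   15.8896] z 105.25447794719742 yaw -0.11293663262539466 f [ 0.1806 -0.5049  1.3439] w 0.051199365827571244 tilt [-0.0094 -1.     -0.0001]
shift tool cm [ 0.973   8.1167 -0.3714]
```

View pics/s1.png

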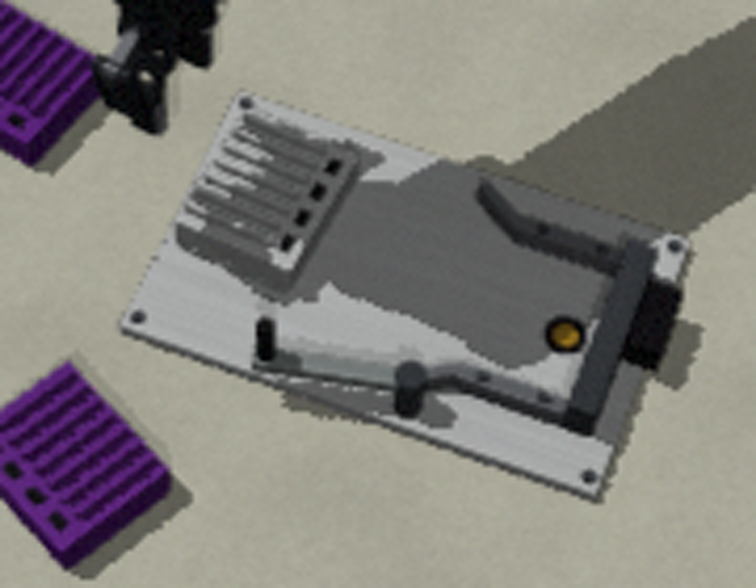

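The crop shows the silver module square on the bare plate, with the fingers behind and above it at about (150,90). The purple decoys are clear of the way. Descending.

servo_tool(moves=[[0.6, 1, 0, -0.4, 0, 0, 0], [0.6, 0, 2.5, 0, 0, 0, 0], [0.6, 0, 2.5, 0, 0, 0, 0], [0.6, 0, 2, 0, 0, 0, 0], [0.6, 0, 1, 0, 0, 0, 0], [0.6, 0, 0, 0, 0, 0, 0]])

```text
clock: 3.35
ee_pos: [0.5142, -0.1454, 0.0376]
orientation: [-1.216, 1.166, -1.186]
force: [0.5, 0.0, 0.4]
width: 0.0516
```

```bash
python3 -c "
from h import *
to(-.1773,.0206,.024,0)"
```

```text
t 3.35 fix xy [-186.9519   14.4828] z 37.550219039523256 yaw -0.12551047360843182 f [0.4854 0.0103 0.4072] w 0.05161126092708567 tilt [-0.0001 -0.9999  0.0169]
shift tool cm [-0.8808  1.3427 -0.7505]
```

servo_tool(moves=[[0.6, 0, 0.7, -0.4, -0.017, -0.03, 0], [0.6, 0, 0.6, -0.4, 0, 0, 0], [0.6, -0.3, 0, 0, 0, 0, 0], [0.6, 0, 0, 0, 0, 0, 0]])

```text
clock: 3.75
ee_pos: [0.5072, -0.1442, 0.0272]
orientation: [-1.243, 1.153, -1.158]
force: [0.1, 0.4, 0.4]
width: 0.0511
```

```bash
python3 -c "
from h import *
to(-.1733,.020,.024,0)"
```

```text
t 3.75 fix xy [-184.5323   21.2188] z 27.162934127499263 yaw -0.09456394257308354 f [0.0838 0.3911 0.3947] w 0.0511261822990851 tilt [ 0.0024 -1.      0.0024]
shift tool cm [-1.1305  0.3137  0.0145]
```

servo_tool(moves=[[0.6, -1, 0.1, 0, 0, 0, 0], [0.6, -0.8, 0.1, 0, 0, 0, 0], [0.6, -0.6, 0, 0, 0, 0, 0], [0.6, -0.6, 0, 0, 0, 0, 0], [0.6, -0.6, 0, 0, 0, 0, 0], [0.6, -0.6, 0, 0.05, 0, 0, 0], [0.6, -0.6, 0, 0.05, 0, 0, 0]])

```text
clock: 4.45
ee_pos: [0.5047, -0.0929, 0.0256]
orientation: [-1.243, 1.152, -1.16]
force: [0.6, -2.3, 0.2]
width: 0.051
```

```bash
python3 -c "
from h import *
to(-.16,.018,.024,0)"
```

```text
t 4.45 fix xy [-133.5816   15.0981] z 25.609294052691233 yaw -0.09521783195694677 f [ 0.5881 -2.3239  0.2132] w 0.05096666781135281 tilt [ 0.0038 -1.      0.0032]
shift tool cm [ 2.6568  0.1708 -0.0382]
```

servo_tool(moves=[[0.6, -0.6, 0.05, 0.04, 0, 0, 0], [0.6, -0.6, 0, 0.04, 0, 0, 0], [0.6, -0.6, 0, 0.05, 0, 0, 0], [0.6, -0.6, 0, 0.05, 0, 0, 0], [0.6, -0.6, 0, 0.06, 0, -0.01, 0], [0.6, -0.6, 0, 0.06, 0, -0.01, 0], [0.6, -0.6, 0, 0.07, 0, -0.01, 0], [0.6, -0.6, 0, 0.07, 0, -0.01, 0]])

```text
clock: 5.25
ee_pos: [0.506, -0.042, 0.0254]
orientation: [-1.262, 1.119, -1.131]
force: [-0.4, -4.8, 1.0]
width: 0.0514
```

```bash
python3 - <<'E'
from h import *
to(-.05,.0,.024,0)
a=ctrl.read_camera("top")[208:328,222:382,::-1]
cv2.imwrite("pics/c2.png",cv2.resize(a,(800,600),interpolation=cv2.INTER_CUBIC))
E
```

```text
t 5.25 fix xy [-83.6036   5.3708] z 25.39914568520638 yaw -0.05340777088450732 f [-0.3764 -4.8288  0.9725] w 0.051369715065107666 tilt [ 0.0059 -1.      0.0039]
shift tool cm [-3.385   0.1213  0.3565]
```

View pics/c2.png

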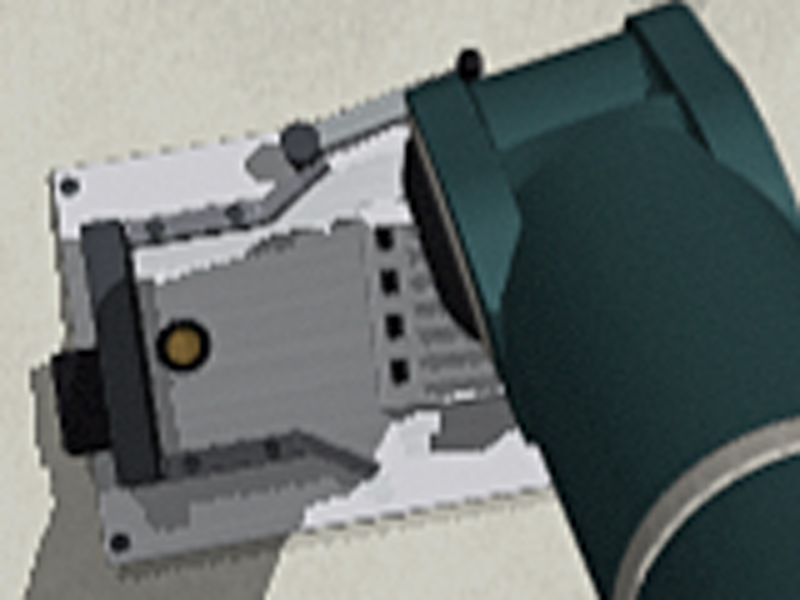

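The top crop shows the module's front at about (374,313), with slots running from (386,239) to (400,371), entering the flare. The arm hides the rear.

```bash
python3 -c "
from h import *
px=lambda c:np.array(c)/5-.4+[222,208]
for a,b in (((538,230),(549,365)),((386,239),(400,371))):
    A,B=[tofix(ray('top',px(c),.05),F) for c in (a,b)];print((A+B)/2,np.arctan2(*(B-A))*-1)
"
```

```text
[-0.0734  0.0108] -0.09914170297636184
[-0.0009  0.0017] -0.06190253186872854
```

servo_tool(moves=[[0.6, -0.6, 0.05, 0.06, 0, -0.01, 0], [0.6, -0.6, 0.03, 0.07, 0, -0.01, 0], [0.6, -0.6, 0, 0.07, 0, -0.01, 0], [0.6, -0.6, 0, 0.07, 0, -0.01, 0], [0.6, -0.6, 0, 0.05, 0, -0.01, 0], [0.6, -0.6, 0, 0.05, 0, 0, 0]])

```text
clock: 5.9
ee_pos: [0.5055, -0.005, 0.0251]
orientation: [-1.285, 1.078, -1.094]
force: [0.5, -6.1, 3.9]
width: 0.0515
```

```bash
python3 -c "
from h import *
to(.03,.0,.024,0)"
```

```text
t 5.9 fix xy [-47.0571  -0.3655] z 25.0644634286335 yaw -0.0005590486305271369 f [ 0.486  -6.1369  3.9372] w 0.05150045035151303 tilt [ 0.0083 -1.      0.0049]
shift tool cm [-7.7063  0.0425 -0.0411]
```

servo_tool(moves=[[0.6, -0.6, 0, 0, 0, 0, 0], [0.6, -0.6, 0, 0, 0, 0, 0], [0.6, -0.6, 0, 0, 0, 0, 0], [0.6, -0.6, 0, 0, 0, 0, 0], [0.6, -0.6, 0, 0, 0, 0, 0], [0.6, -0.6, 0, 0, 0, 0, 0]])

```text
clock: 6.5
ee_pos: [0.4997, 0.032, 0.0251]
orientation: [-1.286, 1.076, -1.094]
force: [1.6, -6.3, 2.9]
width: 0.0512
```

```bash
python3 -c "
from h import *
to(.03,.0,.024,0)"
```

```text
t 6.5 fix xy [-9.5553 -0.7615] z 25.097349484091346 yaw 0.0004958782783850424 f [ 1.6286 -6.2519  2.8564] w 0.05119703661204131 tilt [ 0.0097 -0.9999  0.0054]
shift tool cm [-3.9564  0.0711 -0.0746]
```

servo_tool(moves=[[0.6, -0.6, 0, 0, 0, 0, 0], [0.6, -0.6, 0, 0, 0, 0, 0], [0.6, -0.5, 0, 0, 0, 0, 0], [0.6, -0.5, 0, 0, 0, 0, 0], [0.6, -0.5, 0, 0, 0, 0, 0], [0.6, -0.5, 0, 0, 0, 0, 0]])

```text
clock: 7.1
ee_pos: [0.4941, 0.0647, 0.0251]
orientation: [-1.288, 1.074, -1.095]
force: [1.0, -6.0, 2.9]
width: 0.0513
```

```bash
python3 -c "
from h import *
to(.03,.0,.024,0)"
```

```text
t 7.1 fix xy [23.5666 -0.7349] z 25.095930179562952 yaw 0.0014562303993228554 f [ 1.0149 -5.9862  2.9252] w 0.05133828949632807 tilt [ 0.0116 -0.9999  0.0053]
shift tool cm [-0.6447  0.1017 -0.0731]
```

servo_tool(moves=[[0.6, -0.4, 0, 0, 0, 0, 0], [0.6, -0.3, 0, 0, 0, 0, 0], [0.6, -0.3, 0, 0, 0, 0, 0], [0.6, -0.3, 0, 0, 0, 0, 0]])

```text
clock: 7.5
ee_pos: [0.493, 0.0701, 0.0252]
orientation: [-1.295, 1.073, -1.105]
force: [4.9, -24.8, 4.7]
width: 0.0511
```

```bash
python3 -c "
from h import *
to(.03,.0,.024,0)"
```

```text
t 7.5 fix xy [29.1154 -0.4855] z 25.187685833185125 yaw -0.0033295859979083353 f [  4.9298 -24.7746   4.7215] w 0.05114114784415771 tilt [ 0.0222 -0.9997  0.0033]
shift tool cm [-0.0909  0.1166 -0.0492]
```

servo_tool(moves=[[0.6, 0.5, 0, 0, 0, 0, 0], [0.6, 1.5, 0, 0, 0, 0, 0.015], [0.6, 3, 0, 0, 0, 0, 0], [0.6, 3, -1, 0, 0, 0, 0], [0.6, 1, -3, 0, 0, 0, 0], [0.6, 0, -4, 0, 0, 0, 0], [0.6, 0, -3, 0, 0, 0, 0], [0.6, 0, 0, 0, 0, 0, 0]])

```text
clock: 8.3
ee_pos: [0.5059, -0.0164, 0.1383]
orientation: [-1.286, 1.082, -1.082]
force: [-0.1, 0.7, -0.7]
width: 0.051
```

```bash
python3 -c "
from h import *
to(-.057,-.102,.13,0)"
```

```text
t 8.3 fix xy [-58.3137   1.1865] z 138.27811347411026 yaw 0.004258020563598475 f [-0.1073  0.7472 -0.732 ] w 0.05101360891263818 tilt [ 0.0001 -1.      0.    ]
shift tool cm [-0.0875  0.8282 10.3191]
```

servo_tool(moves=[[0.6, 0, 0, 3, 0, 0, 0], [0.6, 0, 0, 3, 0, 0, 0], [0.6, 0, 0, 2.5, 0, 0, 0], [0.6, 0, 0, 1.5, 0, 0, 0], [0.6, 0, 0, 0, 0, 0, 0]])

```text
clock: 8.8
ee_pos: [0.6063, 0.0044, 0.1362]
orientation: [-1.286, 1.081, -1.078]
force: [-0.5, -0.5, 0.4]
width: 0.0511
```

```bash
python3 - <<'E'
from h import *
to(-.057,-.102,.062,0)
a=ctrl.read_camera("scene")[160:300,260:440,::-1]
cv2.imwrite("pics/s2.png",cv2.resize(a,None,fx=4.2,fy=4.2,interpolation=cv2.INTER_CUBIC))
E
```

```text
t 8.8 fix xy [ -54.6132 -101.2887] z 136.23010829127713 yaw 0.00752179408072795 f [-0.5254 -0.5235  0.3632] w 0.0511418666994718 tilt [-0.0017 -1.     -0.0008]
shift tool cm [0.2521 7.4225 0.0755]
```

View pics/s2.png

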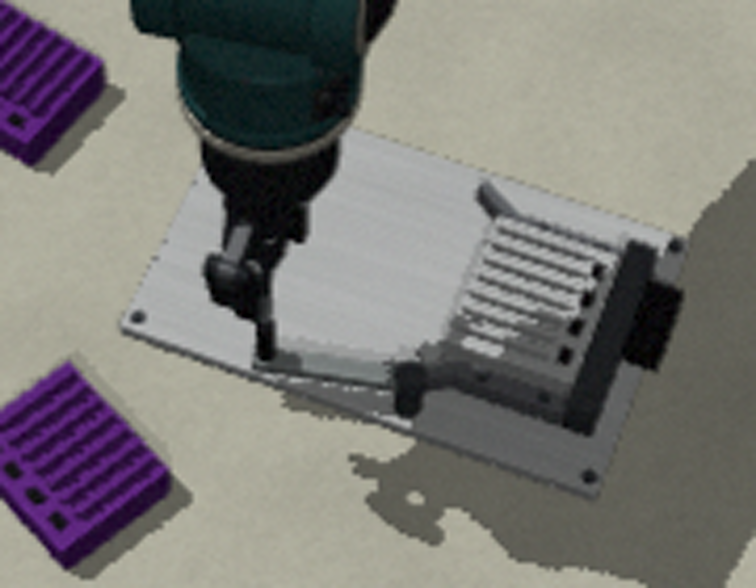

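The module sits against the stop at crop (530,300). The peg at (265,340) is still in its starting place, under the fingers.

servo_tool(moves=[[0.6, 0.2, 2, 0, 0, 0, 0], [0.6, 0, 2, 0, 0, 0, 0], [0.6, 0, 1.5, 0, 0, 0, 0], [0.6, 0, 0.5, 0, 0, 0, 0], [0.6, 0, 0, 0, 0, 0, 0]])

```text
clock: 9.35
ee_pos: [0.6019, 0.0033, 0.0729]
orientation: [-1.289, 1.082, -1.074]
force: [0.8, -0.0, 0.6]
width: 0.0512
```

```bash
python3 -c "
from h import *
to(-.057,-.102,.062,0)"
```

```text
t 9.35 fix xy [-54.8984 -96.7798] z 72.94979185318275 yaw 0.009720057796942516 f [ 0.8258 -0.024   0.577 ] w 0.05123827142079966 tilt [-0.0028 -1.     -0.0038]
shift tool cm [0.2183 1.0924 0.5241]
```

servo_tool(moves=[[0.6, 0.2, 0.6, 0.3, 0, 0, 0], [0.6, 0, 0.4, 0.2, 0, 0, 0], [0.6, 0, 0, 0, 0, 0, 0], [0.1, 0, 0, 0, 0, 0, 0], [0.1, 0, 0, 0, 0, 0, 0], [0.1, 0, 0, 0, 0, 0, 0], [0.1, 0, 0, 0, 0, 0, 0]], force=20)

```text
clock: 10.05
ee_pos: [0.6087, 0.0022, 0.0645]
orientation: [-1.287, 1.079, -1.076]
force: [0.2, 0.3, -3.3]
width: 0.0108
```

```bash
cat > k.py <<'E'
from h import *
s,A=where(); h=np.array([.0308,-.0841]) # hinge mid of measured and nominal
p=tofix(s["ee_pos"],F);d=p-h;th=np.arctan2(d[1],d[0])
print("r",np.hypot(*d),"keeper",(np.radians(210)-th%(2*np.pi)))
E
python3 k.py
```

```text
t 10.05 fix xy [ -57.1399 -103.272 ] z 64.46978120403085 yaw 0.009605038426278245 f [ 0.2291  0.3163 -3.2992] w 0.010789617407131979 tilt [-0.0021 -1.     -0.0007]
r 0.09000554751049052 keeper 0.3089454171155017
```

```bash
python3 -c "
import numpy as np
a=np.radians(np.linspace(192.3,90,21));P=9*np.c_[np.cos(a),np.sin(a)];D=np.diff(P,axis=0)
y=.0096
print(np.round(np.c_[-D[:,0]-y*D[:,1],-D[:,1]+y*D[:,0]],2).tolist())"
```

```text
[[0.13, -0.79], [0.06, -0.8], [-0.01, -0.8], [-0.09, -0.8], [-0.16, -0.79], [-0.23, -0.77], [-0.29, -0.75], [-0.36, -0.72], [-0.42, -0.68], [-0.48, -0.64], [-0.54, -0.6], [-0.59, -0.55], [-0.63, -0.49], [-0.68, -0.43], [-0.71, -0.37], [-0.74, -0.31], [-0.77, -0.24], [-0.78, -0.17], [-0.8, -0.1], [-0.8, -0.03]]
```

servo_tool(moves=[[0, 0, 0, 0, 0, 0, 0], [0, 0.1, 0, -0.8, 0, 0, 0], [0, 0.05, 0, -0.8, 0, 0, 0], [0, 0, 0, -0.8, 0, 0, 0], [0, -0.1, 0, -0.8, 0, 0, 0], [0, -0.15, 0, -0.8, 0, 0, 0], [0, -0.25, 0, -0.75, 0, 0, 0]])

```text
clock: 10.75
ee_pos: [0.5584, -0.0048, 0.0644]
orientation: [-1.286, 1.079, -1.079]
force: [1.3, -4.4, -3.0]
width: 0.0107
```

```bash
python3 k.py
```

```text
t 10.75 fix xy [-55.6503 -52.5132] z 64.40650427215732 yaw 0.0074998636676806285 f [ 1.2727 -4.3597 -2.9704] w 0.010699018770433073 tilt [-0.0007 -1.      0.0005]
r 0.09204006329029567 keeper 0.8739048259264668
```

servo_tool(moves=[[0, -0.25, 0, -0.75, 0, 0, 0], [0, -0.35, 0, -0.7, 0, 0, 0], [0, -0.4, 0, -0.7, 0, 0, 0], [0, -0.5, 0, -0.65, 0, 0, 0], [0, -0.55, 0, -0.6, 0, 0, 0], [0, -0.6, 0, -0.55, 0, 0, 0]])

```text
clock: 11.35
ee_pos: [0.5115, 0.0186, 0.0646]
orientation: [-1.283, 1.077, -1.076]
force: [9.6, 6.2, -11.6]
width: 0.0109
```

```bash
python3 k.py
```

```text
t 11.35 fix xy [-24.7583 -10.1972] z 64.58864986448918 yaw 0.009956142796249345 f [  9.5998   6.1853 -11.6387] w 0.010932732558789798 tilt [-0.0035 -1.      0.0036]
r 0.0924572833808742 keeper 1.4497593966681723
```

servo_tool(moves=[[0, -0.2, 0.05, 0.15, 0, 0, 0], [0, -0.65, 0.05, -0.35, 0, 0, 0], [0, -0.65, 0, -0.35, 0, 0, 0], [0, -0.7, 0, -0.3, 0, 0, 0], [0, -0.7, 0, -0.25, 0, 0, 0]])

```text
clock: 11.85
ee_pos: [0.4943, 0.0454, 0.0647]
orientation: [-1.284, 1.076, -1.079]
force: [12.2, 2.9, -14.5]
width: 0.0109
```

```bash
python3 k.py
```

```text
t 11.85 fix xy [4.5254 2.2737] z 64.74736316838147 yaw 0.009190552940000707 f [ 12.2398   2.9263 -14.488 ] w 0.010926872181262837 tilt [-0.0007 -1.      0.0043]
r 0.09028160121980482 keeper 1.799092952764345
```

servo_tool(moves=[[0, -0.7, 0.05, 0.05, 0, 0, 0], [0, -0.7, 0, -0.05, 0, 0, 0], [0, -0.6, 0, 0, 0, 0, 0], [0, -0.4, 0, 0, 0, 0, 0]])

```text
clock: 12.25
ee_pos: [0.4886, 0.0675, 0.0648]
orientation: [-1.289, 1.076, -1.083]
force: [6.2, -18.2, 1.1]
width: 0.0111
```

```bash
python3 k.py
```

```text
t 12.25 fix xy [27.2858  4.2614] z 64.77542957905625 yaw 0.00781353752269398 f [  6.2204 -18.2459   1.0796] w 0.011085118674169942 tilt [ 0.0044 -1.      0.0012]
r 0.0884313038531568 keeper 2.0546451400191112
```

servo_tool(moves=[[0, -0.25, 0, 0, 0, 0, 0], [0.5, 0, 0, 0, 0, 0, 0], [0.5, 0, 0, 0, 0, 0, 0], [0.5, 0, 0, 0, 0, 0, 0], [0.5, 0, -1, 0, 0, 0, 0], [0.5, 0, -3, 0, 0, 0, 0], [0.5, 0, -4, 0, 0, 0, 0], [0.5, 0, -4, 0, 0, 0, 0], [0.5, 4, -2, 0, 0, 0, 0], [0.5, 4, 0, 0, 0, 0, 0]])

```text
clock: 13.25
ee_pos: [0.5005, -0.0046, 0.214]
orientation: [-1.296, 1.069, -1.075]
force: [1.6, 0.0, -2.0]
width: 0.0425
```

servo_tool(moves=[[0.5, 5, 0, 0, 0, 0, 0], [0.5, 5, 0, 0, 0, 0, 0], [0.5, 5, 0, 0, 0, 0, 0], [0.5, 5, 0, 0, 0, 0, 0], [0.5, 5, 0, 0, 0, 0, 0], [0.5, 0, 0, 0, 0, 0, 0]])

```text
clock: 13.85
ee_pos: [0.5468, -0.2576, 0.2223]
orientation: [-1.293, 1.063, -1.08]
force: [-0.8, 1.4, -0.5]
width: 0.0426
```

```bash
python3 - <<'E'
from h import *
where()
a=ctrl.read_camera("top")[208:328,222:382,::-1]
cv2.imwrite("pics/c3.png",cv2.resize(a,(800,600),interpolation=cv2.INTER_CUBIC))
E
```

```text
t 13.85 fix xy [-303.0351    1.0641] z 222.32465686970693 yaw 0.01845163331747557 f [-0.8145  1.3701 -0.4685] w 0.04256861125125549 tilt [ 0.0084 -1.      0.0051]
```

View pics/c3.png

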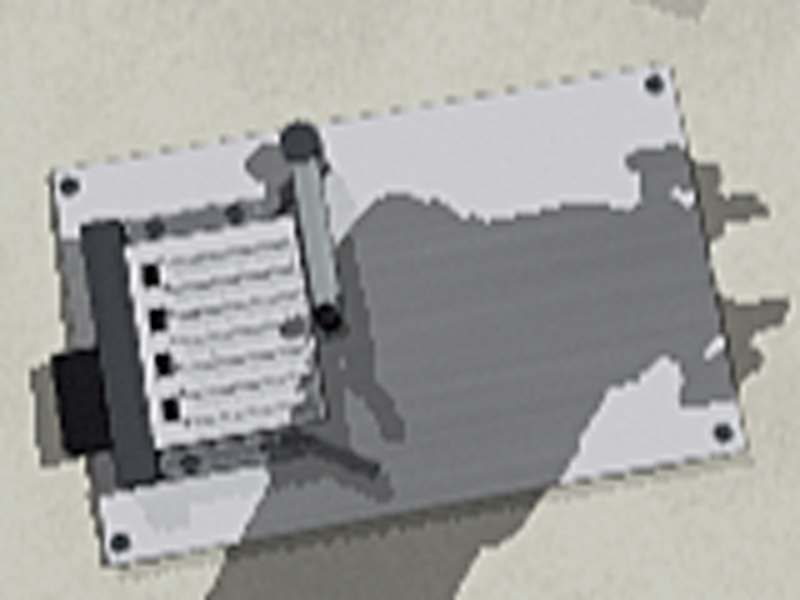

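The top crop shows the module against the stop, with slots from (150,275) to (171,408). The bar lies across behind it, with its hinge at (300,140) and the peg top at (328,314).

```bash
python3 -c "
from h import *
px=lambda c:np.array(c)/5-.4+[222,208]
g=lambda c,z:tofix(ray('top',px(c),z),F)
A,B=g((150,275),.05),g((171,408),.05);print('mod',(A+B)/2-[.031,0],-np.arctan2(*(B-A)))
p=g((328,314),.085);h=g((300,142),.066);print(p,h)
for hh in (np.array([.0303,-.0832]),np.array([.0315,-.085])):
  d=p-hh;print(d,np.radians(210)-np.arctan2(d[1],d[0]))
d=g((320,290),.048)-g((308,165),.048);print('bar',np.radians(210)-np.arctan2(d[1],d[0]))
"
```

```text
mod [ 0.0814 -0.0003] 0.00868248252642305
[0.0293 0.0049] [ 0.03  -0.082]
[-0.001   0.0881] 2.0826640186673155
[-0.0022  0.0899] 2.069553904292481
bar 2.160099186791146
```

```bash
python3 -c "
from plant import ctrl
print(ctrl.finish_job())"
```

```text
the job is handed in; nothing more can be done
None
```

I pushed the silver module along the plate into the nest with the open fingers until it met the end stop. I then pinched the keeper's peg, swung the bar across behind the module, let go and backed off. The job was handed in at about 14 s; the hand-in reports no verdict.

| Check (last top picture) | Measured | Required |
|---|---|---|
| Module x in the fixture frame | 81.4 mm | above 80 mm |
| Module y off the lane centre | 0.3 mm | centre within 5 mm of home overall |
| Module angle to the lane | 0.009 rad | below 0.07 rad |
| Keeper angle, from the peg | 2.07 to 2.08 rad | at least 1.98 rad |

- **Module x:** the same calibration also read the known pin and hinge positions 1.2 to 1.6 mm low. So the true figure is probably about 83 mm, which is home. The push also ended with about 25 N against the stop.
- **Keeper:** a rougher reading along the bar's edge gave 2.16 rad, which is past the 2.094 stop. I put that down to reading error. The swing also ended with about 18 N against the stop.
- **Part-present pin:** it is hidden under the module, so I inferred it is held down from the module's position and did not see it.
- **Bystanders:** the arm stayed away from the screwdriver, tray and pod, but I did not measure them again at the end.

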